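# Hang the wire basket to drain from a latched S-hook

## Task

Take the steel S-hook off its peg and hang it on the rail of the draining stand, latch side towards the robot, so that it sits down in the rail's groove and cannot wander, and let go of it. Then hang the empty wire basket by its arch handle in the hook's lower curl, pressing the handle down past the spring latch until the latch has snapped shut above it, and leave the basket hanging free and level over the drip tray. Work gently: never force the hook against the rail, and leave the bottles and the timer where they are.

Things in the scene. Friction and masses are not known exactly. Their poses are not given: they have to be found in the camera images.
- rail_mid (a point): Middle of the draining stand's rail, on its axis, half-way between the two posts (13 mm thick, 190 mm apart): a level steel bar, 17 mm diameter, 260 mm long, 290 mm above the table, clamped in saddles on the posts over a drip tray (130 x 216 mm, rim 19 mm high). y runs along the rail, x across it away from the robot, z up. Fixed; its yaw varies a little
- drying_stand: The whole stand, fixed; axes as rail_mid, origin on the table below it. The rail has one turned groove, the hook's place: 11 mm diameter (3 mm deep), 11 mm wide at its floor, bevelled to 13 mm. It lies somewhere within 26 mm of rail_mid along the rail, differently each time; no pose tells where: find it by eye, or by sliding the hook along under light load until it drops in
- hook_peg: Fixed peg stand that carries the S-hook at the start: 80 x 110 x 10 mm foot, one 10 mm post 43 mm to the +y side, and a level 10 mm arm along y, its axis 155 mm above the table, over the foot's centre. Origin under the foot's centre
- hook_tab (a point): Centre of the grip tab on top of the S-hook: an upright flat plastic tab 10 mm thick (along the hook's y), 24 mm wide (x), 34 mm high; pinch it across its 10 mm from above. With the hook seated in the groove, the tab's lower edge is 4 mm above the top of the rail
- hook_crown (a point): Point of the S-hook, 30 mm below hook_tab, that lies on the rail's axis when it hangs in the groove (3 mm above the axis while it rides on the full rail). Upper curl: 25 mm wide inside, open downward, its free tip on the +x side ending 24 mm below this point. To take it off peg or rail lift it 37 mm, shifting 6 to 8 mm to -x, then draw it 50 mm to -x; to put it on, the reverse
- s_hook: The S-hook as a whole, for contact forces: 8 mm round steel bar bent in its x-z plane, 165 mm tall with the tab, 0.12 kg; origin and axes as hook_crown. Its shank slants from the -x side of the upper curl down to the +x side of the lower one. Hanging, z is up and x away from the robot; it swings easily about the rail
- hook_seat (a point): Where the axis of the 8 mm handle lies when seated in the bottom of the lower curl; 104.6 mm below hook_crown. The curl is 14 mm wide inside, open upward; its free tip, flared to -x (robot side), tops out 18 mm to -x and 34 mm above this point. The handle comes in from -x over the tip, 40 mm above this point, to 9 mm on its -x side, then down between tip and shank, 6 to 4 mm on the -x side
- latch (a joint): Spring latch across the mouth of the lower curl, rad: 0 shut (a level 4 mm wire from shank to tip, 19.6 mm above hook_seat), up to 1.2 swung down into the curl. The handle pushes it open from above; it can carry the basket, so press with 3 to 5 N beyond the weight. It springs shut over the handle only in the last 2 to 3 mm before the handle bottoms
- basket_grip (a point): Grip point of the wire basket, on the flat plastic grip at its front: 10 mm thick, 34 mm wide (y), 48 mm long, leaning 20 degrees from upright towards the robot (-x); it extends 18 mm up and 30 mm down the slope from here. Pinch it across its 10 mm with the fingers tilted 20 degrees, pointing down and to +x. Axes are the basket's: z up, x away from the robot
- basket_bar (a point): Middle of the basket's fixed arch handle: 8 mm steel wire along y, straight and level for 14 mm either side of this point, 125 mm above the basket's underside. basket_grip lies 63.6 mm to -x and 48.7 mm below this point. Basket: 112 (x) x 90 (y) x 57 mm, 0.10 to 0.21 kg; it stands on a flat board 18.5 mm high
- drain_basket: The wire basket as a whole; origin at the centre of its underside
- bottle_big: Bystander: reagent bottle, 52 mm diameter, 110 mm tall; origin under its centre
- bottle_small: Bystander: reagent bottle, 40 mm diameter, 85 mm tall; origin under its centre
- lab_timer: Bystander: flat lab timer 66 x 66 x 20 mm; origin under its centre

How it is judged:
By the outcome, as a careful person would: the job done as asked, in the order asked, and still so for the second after the job is handed in, with the robot touching nothing.
It also fails if it takes over 72 s, if anything falls off the work surface, if the arm or the gripper's body presses on something with over 40 N, if the wrist force passes 120 N, or if a joint passes its speed limit or range.

## Robot

A 6-joint arm with a two-finger parallel gripper is mounted at the origin on a cart in front of the work surface, level with it; the furniture and walls round the work are solid. World frame = base frame: x ahead of the robot, y to its left, z up, the work surface at z = 0. Lengths are in m, angles in rad, forces in N, time in s.
With the tool pointing down it reaches from about 0.425 to 0.95 m from the base axis. Payload 3.5 kg.
Tool frame: the origin (TCP) lies on the centre line of the jaws, within the pads' length; the fingertips stand 14 mm ahead of it and the grasp point (between the pads) lies 5 mm behind it (tips_ahead is the distance from the TCP to the fingertips, in m); y points along the fingers, z is the direction in which the jaws open and shut, and the axes are right-handed (so a half turn about y gives the same grasp; the last joint's range is limited). The gripper opens to 85 mm and grips with 20 to 120 N. Pads are 22 mm wide; open, the fingers measure 114 mm over their backs; the gripper's body (76 mm by 85 mm) begins 54 mm behind the grasp point. The pads swing forward as they close: fully open they stand 13 mm farther back than shut.
Start: joints at [-1.429, 0.286, 1.577, -0, 1.279, -0.15], TCP at [0.194, -0.646, 0.245] pointing down, gripper open.
Joint ranges: [-2.77, 2.77], [-0.9, 2.22], [0.21, 2.48], [-1.53, 4.67], [0.24, 2.81], [-2.84, 2.84]. Speed limits (rad/s): [2.79, 2.79, 3.14, 3.14, 3.14, 3.14].

## Interface

Orientations are given as a unit quaternion [x, y, z, w].
In Python, from plant import get_state, read_camera, sign_off, tips_ahead gives the robot as it stands.
- The arm moves only by the tool send_rows, never from a script. Its argument "plan" is a list of rows, each a list of 2 entries, a list of its own where there are three numbers: the shift along the tool's x, y, z in units of 12 cm (1.0 is 12 cm), then the turn, a rotation vector about the tool's x, y, z in units of 360 degrees (1.0 is 360 degrees). In form: [[[tx, ty, tz], [rx, ry, rz]], ...]. A call has 1 to 12 rows; each row shifts and turns the commanded pose from where the row before left it, along the tool's axes as they then stand; what a row does not reach is not made up. A row lasts 1/10 s, in which the tool goes at most 50 mm and 8.59 degrees, less where a joint would pass 70% of its speed; a pose out of reach is approached as far as the arm can. A call with a number of a shift or a turn outside -1 to 1 is refused whole. A call with a gripper value outside its range is refused whole. "gripper" is the closure, from 0 (fully open) to 1 (shut), set as the call begins (left out, the last holds). The fingers move at their own pace and stop on an object; "grip_force" is the grip in N (left out, the last holds). Time passes only in rows, so rows that do not move let the fingers close. It gives the time, the measured TCP pose, the force and the opening at its end, in the units of the state.
- get_state(): the state, without advancing time (a new reading comes with each control period).
- read_camera(name): name is "side" or "top" or "wrist"; returns a dict with "img" (480x640x3 uint8, blue, green, red), "fx", "fy", "cx", "cy" (pixels), "world_from_camera" (4x4, takes a point from camera to world coordinates); the wrist camera has in their place "mount" (4x4, takes a point from camera to tool coordinates, whose origin is the TCP and whose axes are the tool frame's). Camera axes: x right, y down, z forward; pixel columns grow to the right and rows downward; lengths in m; the calibration is good to about 2 mm. A picture is of the moment at which its call begins: read the wrist's pose just before it. There is no depth.
- sign_off(): hands the job in, once; it reports no verdict.
The state is a dict: "time": time; "qpos": joint angles; "dq": joint speeds; "joint_efforts": joint torques, N m; "eef_pos": TCP position; "tcp_rot": TCP orientation; "contact_force": force on the tool from outside, world axes, zero at the start; "wrist_torque": the same for the moment, N m; "opening": opening from 0.0 (shut) to 1.0 (fully open).
Only numpy, scipy, OpenCV 4.12 (cv2) and the standard library are available. Lean on these libraries where they do the work, as an engineer would, in place of code of your own. Each camera call takes 0.05 s, during which the arm holds its last target. There are 200 camera calls.

## Working session

There is one attempt and no reset: what is moved stays moved. The work goes in short steps, Python scripts to look and compute and a tool call to move; the robot and the scene stay as the last step left them, time stands still between calls to the robot, and variables do not carry over. Pictures are saved under pics/ and viewed, about 8 in all and at most 12, crops included, and the job is handed in when it is done.

Besides the shell and the picture viewer there is one more tool, called as name(argument=value, ...), one argument or row to a line, values as JSON. send_rows: Moves the arm, as the interface text tells. Its arguments: {"type":"object","properties":{"plan":{"type":"array"},"gripper":{"type":"number"},"grip_force":{"type":"number"}},"required":["plan"]}

```bash
ls; mkdir -p pics
cat > h.py <<'E'
import numpy as np, cv2
from plant import get_state, read_camera, sign_off, tips_ahead
from scipy.spatial.transform import Rotation as R
def cam(name):
    s=get_state(); c=read_camera(name)
    if 'world_from_camera' in c: T=np.array(c['world_from_camera'])
    else:
        W=np.eye(4);W[:3,:3]=R.from_quat(s['tcp_rot']).as_matrix();W[:3,3]=s['eef_pos'];T=W@np.array(c['mount'])
    return c,T
def K(c): return np.array([[c['fx'],0,c['cx']],[0,c['fy'],c['cy']],[0,0,1]])
def ray(c,T,u,v):
    d=T[:3,:3]@np.array([(u-c['cx'])/c['fx'],(v-c['cy'])/c['fy'],1]); return T[:3,3],d/np.linalg.norm(d)
def atz(c,T,u,v,z):
    o,d=ray(c,T,u,v); return o+d*(z-o[2])/d[2]
def proj(c,T,p):
    q=np.linalg.inv(T)@np.r_[p,1]; return np.array([c['fx']*q[0]/q[2]+c['cx'],c['fy']*q[1]/q[2]+c['cy']])
def tri(rays):
    A=0;b=0
    for o,d in rays:
        M=np.eye(3)-np.outer(d,d);A=A+M;b=b+M@o
    return np.linalg.solve(A,b)
def pose(): 
    s=get_state(); return np.array(s['eef_pos']),R.from_quat(s['tcp_rot'])
E
python3 - <<'E'
from h import *
print(get_state(),tips_ahead)
for n in ('side','top','wrist'):
    c,T=cam(n); cv2.imwrite(f'pics/{n}0.png',c['img']); print(n,c['fx'],c['fy'],c['cx'],c['cy'],np.round(T,4).tolist())
    np.savez(f'{n}0.npz',T=T)
E
```

```text
pics
{'time': 0.0, 'qpos': array([-1.42902571e+00,  2.87175278e-01,  1.57819725e+00,  1.07759572e-05,
        1.27860335e+00, -1.49992452e-01]), 'dq': array([-5.47827088e-04, -6.38898318e-05,  1.23456336e-05,  4.85922671e-04,
       -1.58969997e-03,  1.59593957e-03]), 'joint_efforts': array([-4.44952266e-04, -4.05985737e+01, -2.92627108e+01, -7.47903823e-05,
        5.93386358e-03,  9.36200962e-06]), 'eef_pos': array([ 0.19410292, -0.64582865,  0.24392977]), 'tcp_rot': array([-0.10278006,  0.70043824, -0.69875308,  0.10279428]), 'contact_force': array([-0.23080912, -0.2317147 , -0.29078172]), 'wrist_torque': array([ 0.02370568, -0.05001083,  0.01571439]), 'opening': 1.0004095570790674} 0.014
side 456.5896376887929 456.5896376887929 314.6437880110801 246.96721797648408 [[-0.9939, -0.0585, 0.0937, 0.4871], [-0.1101, 0.4546, -0.8838, 0.9183], [0.009, -0.8888, -0.4583, 0.5754], [0.0, 0.0, 0.0, 1.0]]
top 614.6079551391033 614.6079551391033 316.05085648355254 250.06373193292472 [[-0.025, -0.986, 0.165, 0.4056], [-0.9996, 0.0264, 0.0067, 0.1661], [-0.011, -0.1648, -0.9863, 1.2064], [0.0, 0.0, 0.0, 1.0]]
wrist 358.6982609408595 358.6982609408595 317.8196252816236 243.88885453710296 [[0.2877, -0.9097, -0.2995, 0.2706], [-0.9577, -0.2741, -0.0875, -0.6249], [-0.0025, 0.312, -0.9501, 0.3737], [0.0, 0.0, 0.0, 1.0]]
```

View pics/side0.png

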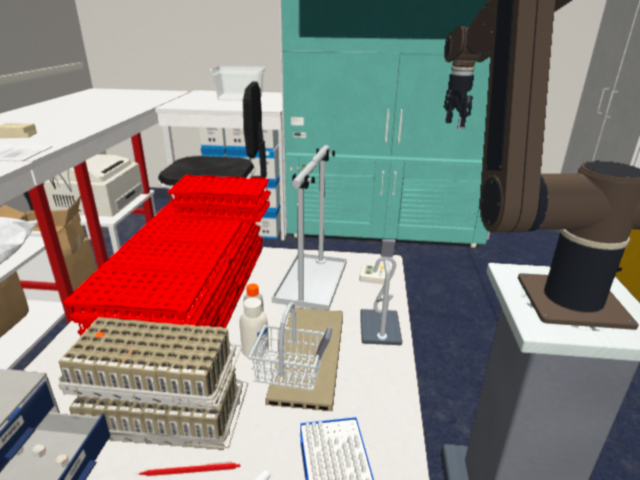

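View pics/top0.png

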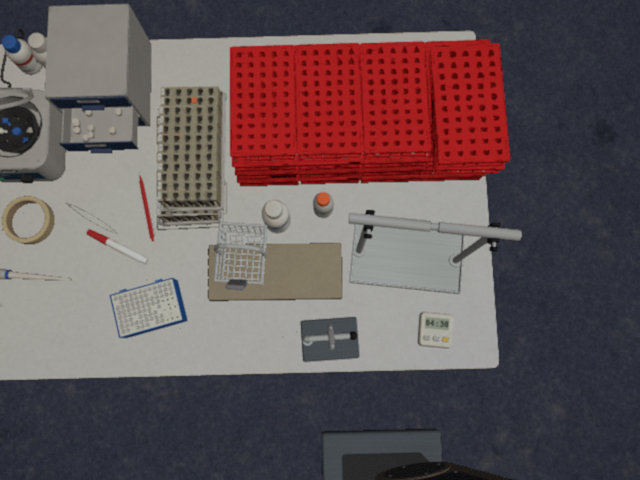

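Side: stand behind the basket, hook on its peg at about (383,275). Top: rail from (350,219) to (520,235), with a groove mark near (433,225); hook tab near (331,337), basket near (241,255). I'll enlarge these.

Run:
```python
import cv2,numpy as np
t=cv2.imread('pics/top0.png');s=cv2.imread('pics/side0.png')
def cr(i,x,y,w,h,f): return cv2.resize(i[y:y+h,x:x+w],None,fx=f,fy=f,interpolation=cv2.INTER_CUBIC)
A=cr(t,345,195,180,80,4) #720x320
B=cr(t,295,310,70,55,4) #280x220
C=cr(t,205,215,70,80,4)[:280] #280x280
D=cr(s,355,230,50,70,4) #200x280
o=np.zeros((600,800,3),np.uint8)
o[:320,:720]=A;o[320:540,:280]=B;o[320:600,290:570]=C;o[320:600,580:780]=D
cv2.imwrite('pics/c1.png',o)
```

```text
(no output)
```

View pics/c1.png

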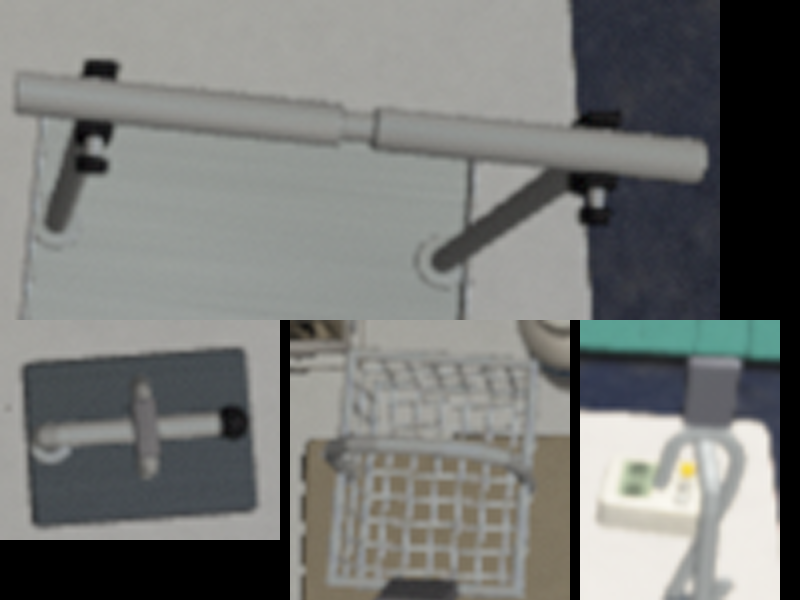

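Top crop: groove centre at full-image (434.8,226.8), rail ends (348.8,218) and (521.5,235), hook tab (331.5,337), bar mid about (241,247.5). The side crop shows the hook's tip at image left (+x) and the lower curl at the bottom.

Run:
```python
from h import *
c=read_camera('top');T=np.array(c['world_from_camera'])
P=lambda n,u,v,z:print(n,np.round(atz(c,T,u,v,z),4))
a=atz(c,T,348.75,218,.29);b=atz(c,T,521.5,235,.29);print('rail mid',(a+b)/2,'len',np.linalg.norm(a-b),'yaw deg',np.degrees(np.arctan2(-(a-b)[0],(a-b)[1])))
P('groove',434.75,226.75,.29)
f=lambda x,y:(295+x/4,310+(y-320)/4)
P('tabtop',*f(146,437),.195);P('postpegL',*f(45,437),.155);P('pegR',*f(235,421),.155)
for q in ((25,365),(243,348),(257,510),(37,525)):P('foot',*f(*q),.01)
g=lambda x,y:(205+(x-290)/4,215+(y-320)/4)
P('bar',*g(432,449),.1435);P('barL',*g(380,443),.1435);P('barR',*g(485,456),.1435)
for q in ((345,352),(535,365),(522,595),(330,582)):P('rim',*g(*q),.0755)
P('grip',236,284.5,.10)
for n,v in(('bigbottle',(276,209,.11)),('small',(323,195,.085)),('boardcorner',(342,243,.0185)),('boardcorner2',(342,299,.0185)),('timer',(435,330,.02))):P(n,*v)
```

```text
rail mid [ 0.59040341 -0.00878361  0.29      ] len 0.26228078107759234 yaw deg -7.324403143288457
groove [ 0.59   -0.0087  0.29  ]
tabtop [0.4269 0.1515 0.195 ]
postpegL [0.4288 0.1937 0.155 ]
pegR [0.4335 0.1131 0.155 ]
foot [0.4668 0.2064 0.01  ]
foot [0.4723 0.1007 0.01  ]
foot [0.3949 0.0967 0.01  ]
foot [0.3904 0.2023 0.01  ]
bar [0.592  0.3059 0.1435]
barL [0.5953 0.3288 0.1435]
barR [0.5883 0.2827 0.1435]
rim [0.6514 0.3557 0.0755]
rim [0.6427 0.2663 0.0755]
rim [0.5343 0.2735 0.0755]
rim [0.5426 0.3625 0.0755]
grip [0.5314 0.3201 0.1   ]
bigbottle [0.6672 0.245  0.11  ]
small [0.6977 0.1581 0.085 ]
boardcorner [0.617  0.1229 0.0185]
boardcorner2 [0.5071 0.1264 0.0185]
timer [ 0.4431 -0.0493  0.02  ]
```

```bash
cat >> h.py <<'E'
def rot_down(yaw):  # tool y down, tool z along y of a frame yawed so (x ahead); yaw in deg
    c,s=np.cos(np.radians(yaw)),np.sin(np.radians(yaw))
    return R.from_matrix(np.array([[c,0,-s],[s,0,c],[0,-1,0]]))
def rows(wps,p=None,r=None):
    """wps: (pos, Rot, nrows) -> prints rows from the current pose"""
    if p is None: p,r=pose()
    for pt,rt,n in wps:
        pt=np.array(pt,float)
        for k in range(n):
            m=n-k
            t=np.round(r.inv().apply((pt-p)/m)/.12,3); w=np.round((r.inv()*rt).as_rotvec()/m/2/np.pi,4)
            print(str([t.tolist(),w.tolist()]).replace(' ','')+',', end=' ')
            p=p+r.apply(t*.12); r=r*R.from_rotvec(w*2*np.pi)
        print(' ->',np.round(p,4))
E
python3 - <<'E'
from h import *
p,r=pose();print(r.as_matrix().round(3).tolist())
for y in (3,183):
    print(y,np.degrees((r.inv()*rot_down(y)).as_rotvec()))
print((np.array(read_camera('wrist')['mount'])).round(3).tolist())
Rh=rot_down(3)
rows([((.42,-.42,.38),Rh,12),((.5,0,.38),Rh,9),((.435,.09,.35),Rh,3)])
E
```

```text
[[-0.958, -0.0, 0.288], [-0.288, 0.001, -0.958], [-0.0, -1.0, -0.001]]
3 [-4.93465541e-03 -1.66279869e+02 -1.22732765e-01]
183 [ 8.41765587e-02  1.37200867e+01 -3.38444516e-03]
[[-0.0, 0.95, 0.312, -0.079], [0.0, -0.312, 0.95, -0.13], [1.0, 0.0, -0.0, 0.002], [0.0, 0.0, 0.0, 1.0]]
[[-0.195,-0.094,-0.105],[-0.0,-0.0385,-0.0]], [[-0.215,-0.094,-0.056],[-0.0,-0.0385,-0.0]], [[-0.222,-0.094,-0.002],[-0.0,-0.0385,-0.0]], [[-0.216,-0.094,0.051],[-0.0,-0.0385,-0.0]], [[-0.198,-0.094,0.101],[-0.0,-0.0385,-0.0]], [[-0.168,-0.094,0.146],[-0.0,-0.0385,-0.0]], [[-0.128,-0.094,0.181],[-0.0,-0.0385,-0.0]], [[-0.081,-0.094,0.207],[-0.0,-0.0385,-0.0]], [[-0.029,-0.094,0.22],[-0.0,-0.0385,-0.0]], [[0.025,-0.093,0.221],[-0.0001,-0.0385,-0.0]], [[0.077,-0.094,0.208],[-0.0,-0.0384,-0.0]], [[0.124,-0.093,0.183],[-0.0001,-0.0385,-0.0001]],  -> [ 0.42   -0.42    0.3799]
[[0.094,-0.0,0.385],[0.0,0.0,0.0]], [[0.094,-0.0,0.384],[0.0,0.0,0.0]], [[0.094,-0.0,0.385],[0.0,0.0,0.0]], [[0.095,-0.0,0.384],[0.0,0.0,0.0]], [[0.094,-0.0,0.385],[0.0,0.0,0.0]], [[0.095,-0.0,0.384],[0.0,0.0,0.0]], [[0.094,-0.0,0.385],[0.0,0.0,0.0]], [[0.095,-0.0,0.384],[0.0,0.0,0.0]], [[0.094,-0.001,0.385],[0.0,0.0,0.0]],  -> [0.5  0.   0.38]
[[-0.167,0.083,0.259],[0.0,0.0,0.0]], [[-0.167,0.084,0.259],[0.0,0.0,0.0]], [[-0.167,0.083,0.259],[0.0,0.0,0.0]],  -> [0.435 0.09  0.35 ]
```

Run:
```python
from h import *
Rh=rot_down(3); p,r=pose()
mid=r*R.from_rotvec([0,np.radians(-95),0])
rows([((.40,-.42,.38),mid,12),((.48,0,.38),Rh,10),((.435,.10,.36),Rh,2)])
```

```text
[[-0.182,-0.094,-0.109],[0.0,-0.022,0.0]], [[-0.195,-0.094,-0.083],[0.0,-0.022,0.0]], [[-0.205,-0.094,-0.056],[0.0,-0.022,-0.0]], [[-0.211,-0.094,-0.027],[0.0,-0.022,0.0]], [[-0.212,-0.094,0.003],[0.0,-0.022,-0.0]], [[-0.21,-0.094,0.032],[0.0,-0.022,-0.0]], [[-0.204,-0.094,0.06],[0.0,-0.022,-0.0]], [[-0.193,-0.094,0.088],[0.0,-0.022,-0.0]], [[-0.18,-0.094,0.114],[0.0,-0.022,-0.0]], [[-0.162,-0.093,0.137],[0.0,-0.022,-0.0]], [[-0.142,-0.094,0.159],[0.0,-0.0219,-0.0]], [[-0.118,-0.093,0.176],[-0.0,-0.022,-0.0]],  -> [ 0.4    -0.4201  0.38  ]
[[-0.301,0.0,0.191],[-0.0,-0.0198,-0.0]], [[-0.274,0.0,0.227],[-0.0,-0.0198,-0.0]], [[-0.244,0.0,0.26],[-0.0,-0.0198,-0.0]], [[-0.21,0.001,0.288],[-0.0,-0.0198,-0.0]], [[-0.173,0.0,0.312],[-0.0,-0.0198,-0.0]], [[-0.133,0.001,0.331],[-0.0,-0.0198,-0.0]], [[-0.09,0.0,0.344],[-0.0,-0.0198,-0.0]], [[-0.047,0.001,0.353],[-0.0001,-0.0198,-0.0]], [[-0.003,0.0,0.356],[-0.0,-0.0198,-0.0]], [[0.042,0.0,0.354],[-0.0001,-0.0198,-0.0001]],  -> [ 4.8e-01 -1.0e-04  3.8e-01]
[[-0.166,0.083,0.426],[0.0,0.0,0.0]], [[-0.165,0.084,0.426],[0.0,0.0,0.0]],  -> [0.435 0.1   0.36 ]
```

send_rows(
  plan=[
    [[-0.182,-0.094,-0.109],[0,-0.022,0]],
    [[-0.195,-0.094,-0.083],[0,-0.022,0]],
    [[-0.205,-0.094,-0.056],[0,-0.022,0]],
    [[-0.211,-0.094,-0.027],[0,-0.022,0]],
    [[-0.212,-0.094,0.003],[0,-0.022,0]],
    [[-0.21,-0.094,0.032],[0,-0.022,0]],
    [[-0.204,-0.094,0.06],[0,-0.022,0]],
    [[-0.193,-0.094,0.088],[0,-0.022,0]],
    [[-0.18,-0.094,0.114],[0,-0.022,0]],
    [[-0.162,-0.093,0.137],[0,-0.022,0]],
    [[-0.142,-0.094,0.159],[0,-0.0219,0]],
    [[-0.118,-0.093,0.176],[0,-0.022,0]],
  ],
  gripper=0,
)

```text
time: 1.45
eef_pos: [0.4006, -0.4192, 0.3808]
tcp_rot: [-0.586, 0.395, -0.395, 0.586]
contact_force: [0.6, -0.3, 0.2]
opening: 1.0
```

send_rows(
  plan=[
    [[-0.301,0,0.191],[0,-0.0198,0]],
    [[-0.274,0,0.227],[0,-0.0198,0]],
    [[-0.244,0,0.26],[0,-0.0198,0]],
    [[-0.21,0.001,0.288],[0,-0.0198,0]],
    [[-0.173,0,0.312],[0,-0.0198,0]],
    [[-0.133,0.001,0.331],[0,-0.0198,0]],
    [[-0.09,0,0.344],[0,-0.0198,0]],
    [[-0.047,0.001,0.353],[0,-0.0198,0]],
    [[-0.003,0,0.356],[0,-0.0198,0]],
    [[0.042,0,0.354],[0,-0.0198,0]],
    [[-0.166,0.083,0.3],[0,0,0]],
    [[-0.165,0.084,0.3],[0,0,0]],
  ],
)

```text
time: 2.65
eef_pos: [0.4362, 0.0712, 0.3598]
tcp_rot: [-0.707, -0.019, 0.019, 0.707]
contact_force: [0.1, -0.1, 1.0]
opening: 0.996
```

Run:
```python
from h import *
c,T=cam('wrist'); cv2.imwrite('pics/w1.png',c['img']); np.savez('w1.npz',T=T)
print(get_state()['qpos'].round(3))
for q in ((.4313,.1515,.1845),(.4313,.1515,.2015)): print(proj(c,T,q).round(1))
```

```text
[-0.062 -0.323  1.975  0.004  1.494 -1.69 ]
[411.4 221.9]
[416.4 227.1]
```

View pics/w1.png

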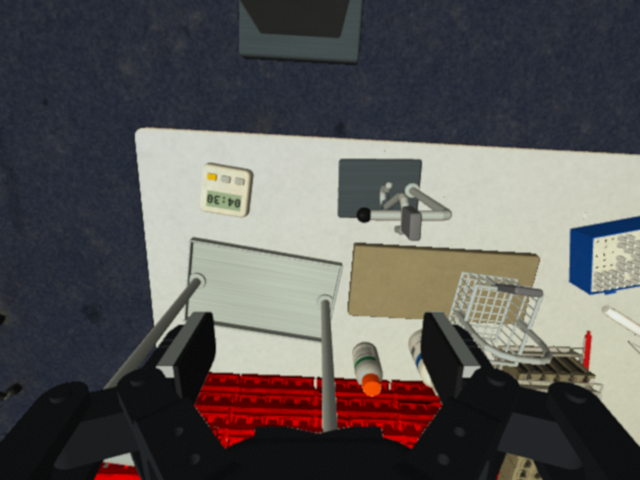

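Robot side is at the top of the image. The tab is the dark block around (411,222), matching the predicted (411,222)/(416,227). Basket grip around (518,291). Enlarging both.

Run:
```python
import cv2,numpy as np
t=cv2.imread('pics/w1.png')
def cr(i,x,y,w,h,f): return cv2.resize(i[y:y+h,x:x+w],None,fx=f,fy=f,interpolation=cv2.INTER_CUBIC)
o=np.zeros((600,800,3),np.uint8)
o[:600,:390]=cr(t,370,150,65,100,6);o[:600,400:800]=cr(t,450,250,100,150,4)[:, :400]
cv2.imwrite('pics/c2.png',o)
```

```text
(no output)
```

View pics/c2.png

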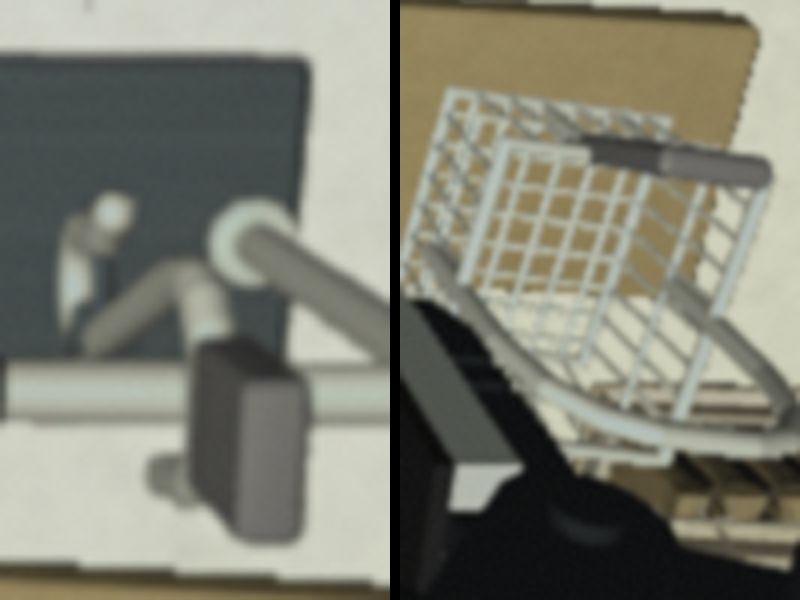

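send_rows(
  plan=[
    [[-0.003,0.1,0.222],[0,0,0]],
    [[-0.003,0.1,0.222],[0,0,0]],
    [[-0.003,0.1,0.219],[0,0,0]],
    [[0,0.25,0],[0,0,0]],
    [[0,0.25,0],[0,0,0]],
    [[0,0.25,0],[0,0,0]],
    [[0,0.2,0],[0,0,0]],
    [[0,0.15,0],[0,0,0]],
    [[0,0.057,0],[0,0,0]],
    [[0,0,0],[0,0,0]],
  ],
  gripper=0.3,
)

```text
time: 3.7
eef_pos: [0.4308, 0.1489, 0.1844]
tcp_rot: [0.707, 0.018, -0.019, -0.707]
contact_force: [-0.4, -0.8, -0.0]
opening: 0.696
```

Run:
```python
from h import *
print(pose()[0],rot_down(3).as_quat(),get_state()['qpos'].round(3))
T=np.load('w1.npz')['T'];c=read_camera('wrist');print(atz(c,T,415.3,226.5,.2015))
cv2.imwrite('pics/w2.png',c['img'])
```

```text
[0.43077307 0.14891241 0.18435442] [ 0.70686447  0.0185099  -0.0185099  -0.70686447] [ 0.11  -0.15   2.153  0.     1.14  -1.514]
[0.4308171  0.15047302 0.2015    ]
```

View pics/w2.png

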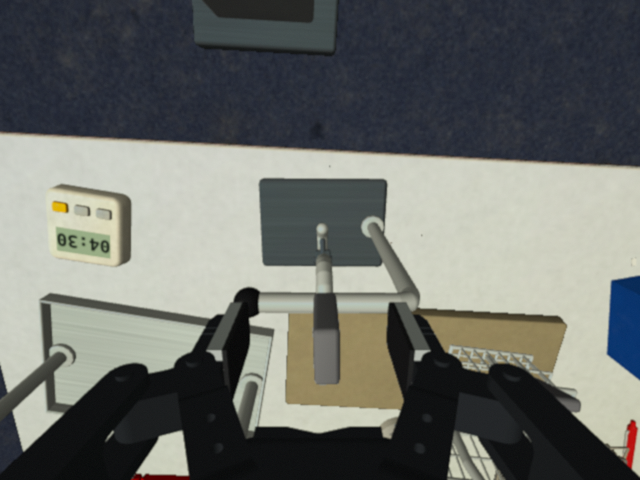

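The jaws straddle the tab (tab at u≈326, jaws centred near 319). I'll shift 1.6 mm in +y and close.

send_rows(
  plan=[
    [[0,0,0.013],[0,0,0]],
    [[0,0,0],[0,0,0]],
    [[0,0,0],[0,0,0]],
    [[0,0,0],[0,0,0]],
    [[0,0,0],[0,0,0]],
    [[0,0,0],[0,0,0]],
    [[0,0,0],[0,0,0]],
  ],
  gripper=1,
  grip_force=60,
)

```text
time: 4.45
eef_pos: [0.4318, 0.1508, 0.186]
tcp_rot: [-0.707, -0.019, 0.018, 0.707]
contact_force: [-0.4, 0.6, 4.1]
opening: 0.105
```

send_rows(
  plan=[
    [[0,-0.02,0],[0,0,0]],
    [[0,-0.025,0],[0,0,0]],
    [[0,-0.03,0],[0,0,0]],
    [[0,0,-0.05],[0,0,0]],
    [[0,0,-0.12],[0,0,0]],
    [[0,0,-0.15],[0,0,0]],
    [[0,0,-0.15],[0,0,0]],
    [[0,0,-0.15],[0,0,0]],
    [[0,0,-0.05],[0,0,0]],
    [[0,0,0],[0,0,0]],
  ],
)

```text
time: 5.45
eef_pos: [0.4354, 0.0696, 0.1941]
tcp_rot: [-0.707, -0.018, 0.018, 0.707]
contact_force: [-0.6, -1.2, -1.2]
opening: 0.105
```

Run:
```python
from h import *
Rr=rot_down(-7.3)
g=np.array([.59,-.0087,.29]);x=np.array([.9919,-.1271,0])
rows([((.437,.06,.362),rot_down(3),5),(g-.059*x+[0,0,.030+.040+.0015],Rr,4)])
```

```text
[[0.002,-0.28,-0.016],[-0.0,-0.0001,-0.0]], [[0.002,-0.28,-0.016],[-0.0,-0.0,-0.0]], [[0.001,-0.28,-0.016],[-0.0,-0.0001,-0.0]], [[0.002,-0.28,-0.016],[-0.0,-0.0,-0.0]], [[0.001,-0.28,-0.017],[-0.0,-0.0001,-0.0]],  -> [0.437  0.06   0.3621]
[[0.19,0.001,-0.138],[-0.0,0.0072,-0.0]], [[0.196,0.001,-0.129],[-0.0,0.0071,-0.0]], [[0.202,0.001,-0.12],[-0.0,0.0072,-0.0]], [[0.206,0.001,-0.11],[-0.0,0.0071,-0.0001]],  -> [ 0.5315 -0.0012  0.3615]
```

send_rows(
  plan=[
    [[0,-0.2,-0.016],[0,0,0]],
    [[0,-0.25,-0.016],[0,0,0]],
    [[0,-0.27,-0.016],[0,0,0]],
    [[0,-0.28,-0.016],[0,0,0]],
    [[0,-0.25,-0.016],[0,0,0]],
    [[0,-0.15,0],[0,0,0]],
    [[0.19,0,-0.138],[0,0.0072,0]],
    [[0.196,0,-0.129],[0,0.0071,0]],
    [[0.202,0,-0.12],[0,0.0072,0]],
    [[0.206,0,-0.11],[0,0.0071,0]],
    [[0,0,0],[0,0,0]],
    [[0,0,0],[0,0,0]],
  ],
)

```text
time: 6.65
eef_pos: [0.5305, 0.0001, 0.3615]
tcp_rot: [-0.705, 0.045, -0.044, 0.706]
contact_force: [-0.2, -0.7, -1.6]
opening: 0.103
```

Run:
```python
from h import *
print(pose()[0])
o=np.zeros((600,800,3),np.uint8)
def cr(i,x,y,w,h,f): return cv2.resize(i[y:y+h,x:x+w],None,fx=f,fy=f,interpolation=cv2.INTER_CUBIC)
w,Tw=cam('wrist');s,Ts=cam('side');t,Tt=cam('top')
np.savez('p3.npz',Tw=Tw)
for n,c in(('w',w),('s',s),('t',t)): cv2.imwrite(f'pics/{n}3.png',c['img'])
o[:300,:400]=cv2.resize(w['img'],(400,300),interpolation=cv2.INTER_AREA)
o[:600,410:800]=cr(s['img'],265,110,130,200,3)
o[310:600,:400]=cr(t['img'],380,195,100,73,4)[:290,:400]
cv2.imwrite('pics/c3.png',o)
for n,c,T in(('w',w,Tw),('s',s,Ts),('t',t,Tt)): print(n,proj(c,T,(.59,-.0087,.29)).round(1),proj(c,T,(.5904+.127*.13,-.0087+.129,.29)).round(1),proj(c,T,(.5904-.127*.13,-.0087-.129,.29)).round(1))
```

```text
[5.30466601e-01 6.54799778e-05 3.61494999e-01]
w [318.6 352. ] [517.  352.5] [120.2 352.6]
s [313.3 164.3] [296.4 184.4] [326.3 148.4]
t [434.7 226.7] [349.4 218.1] [520.7 234.9]
```

View pics/c3.png

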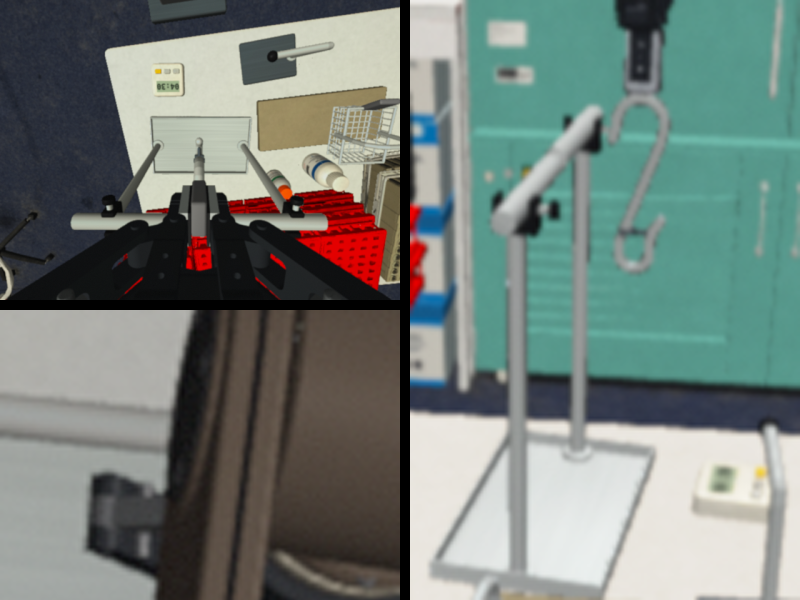

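Hook hangs upright in the grip, latch side towards the robot, rail ends in the wrist view match the prediction. Moving over the rail.

send_rows(
  plan=[
    [[0.06,0,-0.005],[0,0,0]],
    [[0.1,0,-0.005],[0,0,0]],
    [[0.12,0,0],[0,0,0]],
    [[0.1,0,0],[0,0,0]],
    [[0.06,0,0],[0,0,0]],
    [[0,0,0],[0,0,0]],
  ],
)

```text
time: 7.4
eef_pos: [0.5835, -0.0085, 0.3617]
tcp_rot: [-0.706, 0.045, -0.045, 0.706]
contact_force: [0.4, -0.9, -2.1]
opening: 0.102
```

Run:
```python
from h import *
p=pose()[0];g=np.array([.59,-.0087,.29]);print(p,(p-g)@[.9919,-.1271,0],(p-g)@[.1271,.9919,0],get_state()['contact_force'])
s,Ts=cam('side');w,Tw=cam('wrist');cv2.imwrite('pics/w4.png',w['img']);np.savez('p4.npz',Tw=Tw)
o=np.zeros((600,800,3),np.uint8)
o[:600,:390]=cv2.resize(s['img'][120:220,290:355],None,fx=6,fy=6,interpolation=cv2.INTER_CUBIC)
o[:450,400:]=cv2.resize(w['img'][240:465,220:420],(400,450),interpolation=cv2.INTER_CUBIC)
cv2.imwrite('pics/c4.png',o)
```

```text
[ 0.58353691 -0.00850637  0.36170134] -0.006435346558857967 -0.0006293952222452132 [ 0.44851179 -0.91195611 -2.11569375]
```

View pics/c4.png

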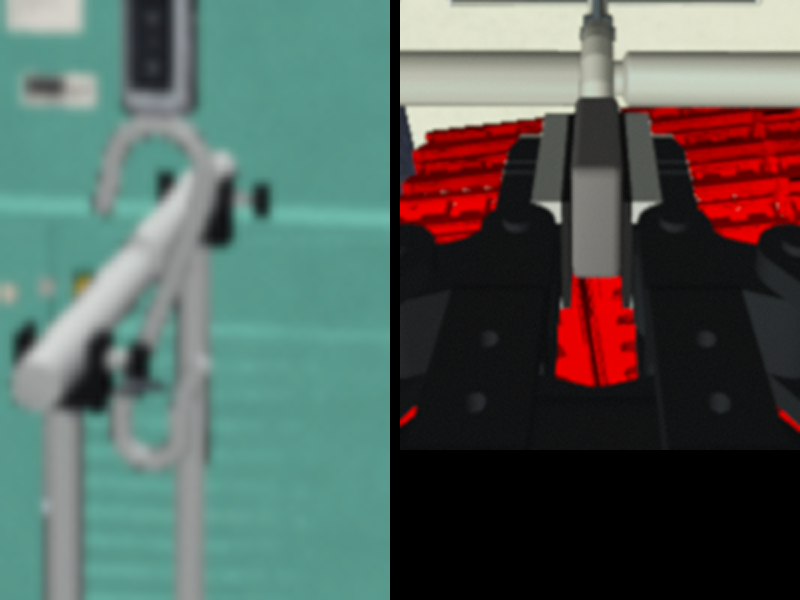

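Wrist crop: the hook bar is at u≈596 and the groove's right shoulder at about 625 (crop pixels), so the hook seems some 3 mm to -y of the groove. I'll read the intensity profile to be sure.

Run:
```python
from h import *
i=cv2.cvtColor(cv2.imread('pics/w4.png'),cv2.COLOR_BGR2GRAY)
for v in (262,267,270,275,280,285,288,291): print(v,i[v,303:345].tolist())
w,T=read_camera('wrist'),np.load('p4.npz')['T']
m=(i[250:300]>0); 
g=cv2.imread('pics/w4.png')
print(i[275,0:640:10].tolist())
print(i[240:310,240].tolist())
```

```text
262 [223, 224, 224, 225, 224, 225, 220, 191, 162, 155, 155, 152, 147, 141, 134, 128, 121, 112, 107, 103, 99, 91, 100, 151, 204, 224, 225, 224, 224, 223, 223, 223, 224, 224, 224, 224, 223, 224, 224, 224, 225, 225]
267 [94, 94, 95, 94, 94, 91, 96, 120, 144, 156, 161, 165, 165, 165, 161, 153, 146, 136, 123, 111, 104, 94, 97, 144, 198, 219, 222, 222, 211, 178, 144, 124, 114, 108, 108, 109, 108, 109, 107, 107, 109, 108]
270 [135, 134, 133, 134, 134, 132, 132, 150, 169, 180, 184, 184, 183, 179, 173, 167, 159, 148, 139, 127, 115, 106, 100, 113, 135, 145, 148, 147, 147, 151, 157, 162, 159, 157, 157, 156, 157, 156, 156, 156, 156, 155]
275 [173, 173, 173, 172, 173, 172, 165, 164, 172, 180, 184, 184, 182, 179, 173, 166, 158, 150, 138, 127, 114, 106, 98, 110, 147, 166, 169, 167, 167, 167, 175, 189, 193, 193, 193, 193, 193, 193, 193, 193, 192, 192]
280 [186, 186, 186, 186, 186, 184, 171, 165, 174, 184, 189, 192, 194, 190, 187, 181, 173, 163, 151, 136, 121, 107, 99, 122, 175, 199, 202, 199, 188, 178, 181, 196, 204, 204, 204, 204, 204, 205, 205, 204, 205, 205]
285 [194, 194, 194, 195, 195, 189, 173, 173, 187, 196, 202, 205, 204, 201, 199, 195, 188, 178, 166, 151, 134, 117, 104, 121, 163, 185, 188, 186, 177, 174, 181, 191, 197, 199, 198, 197, 197, 197, 198, 197, 199, 197]
288 [188, 188, 187, 187, 188, 179, 150, 132, 133, 139, 141, 143, 144, 142, 140, 136, 131, 123, 115, 105, 95, 84, 80, 94, 148, 187, 203, 201, 184, 174, 174, 180, 182, 181, 181, 181, 182, 182, 182, 183, 182, 183]
291 [169, 170, 171, 166, 144, 101, 68, 56, 53, 47, 48, 47, 48, 48, 47, 48, 47, 49, 47, 50, 48, 49, 47, 45, 55, 112, 187, 219, 220, 199, 176, 163, 156, 156, 156, 156, 156, 156, 156, 157, 158, 157]Traceback (most recent call last):
  File "<stdin>", line 4, in <module>
    raise KeyError(f"{key} is not a file in the archive") from None
KeyError: 'T is not a file in the archive'
```

send_rows(
  plan=[
    [[0,0,0.015],[0,0,0]],
    [[0,0,0.012],[0,0,0]],
    [[0.005,0.05,0],[0,0,0]],
    [[0.01,0.06,0],[0,0,0]],
    [[0.01,0.06,0],[0,0,0]],
    [[0.015,0.06,0],[0,0,0]],
    [[0.015,0.04,0],[0,0,0]],
    [[0,0,0],[0,0,0]],
    [[0,0,0],[0,0,0]],
  ],
)

```text
time: 8.45
eef_pos: [0.5898, -0.006, 0.3297]
tcp_rot: [-0.706, 0.045, -0.045, 0.706]
contact_force: [1.2, 0.3, -0.0]
opening: 0.107
```

Run:
```python
from h import *
p=pose()[0];g=np.array([.59,-.0087,.29]);print(p,(p-g)@[.9919,-.1271,0],(p-g)@[.1271,.9919,0],get_state()['contact_force'])
```

```text
[ 0.58976975 -0.00598972  0.32967739] -0.0005728609834712344 0.002659062557554581 [ 1.18974454e+00  2.88603747e-01 -1.03312823e-04]
```

send_rows(
  plan=[
    [[0.005,0.012,0],[0,0,0]],
    [[0.003,0.012,0],[0,0,0]],
    [[0,0.012,0],[0,0,0]],
    [[0,0.008,0],[0,0,0]],
    [[0,0.006,0],[0,0,0]],
    [[0,0,0],[0,0,0]],
    [[0,0,0],[0,0,0]],
  ],
)

```text
time: 9.15
eef_pos: [0.5906, -0.0061, 0.3238]
tcp_rot: [0.706, -0.045, 0.045, -0.706]
contact_force: [0.2, -0.6, -1.2]
opening: 0.101
```

send_rows(
  plan=[
    [[0,0.006,0],[0,0,0]],
    [[0,0.006,0],[0,0,0]],
    [[0,0.004,0],[0,0,0]],
    [[0,0,0],[0,0,0]],
    [[0,0,0],[0,0,0]],
  ],
)

```text
time: 9.65
eef_pos: [0.5906, -0.0061, 0.3219]
tcp_rot: [0.706, -0.045, 0.045, -0.706]
contact_force: [-0.0, 0.3, -1.9]
opening: 0.107
```

send_rows(
  plan=[
    [[0,0.006,0],[0,0,0]],
    [[0,0.006,0],[0,0,0]],
    [[0,0,0],[0,0,0]],
    [[0,0,0],[0,0,0]],
  ],
)

```text
time: 10.05
eef_pos: [0.5907, -0.0061, 0.3216]
tcp_rot: [0.706, -0.045, 0.045, -0.706]
contact_force: [-1.9, -0.1, 4.6]
opening: 0.108
```

send_rows(
  plan=[
    [[0,-0.006,0],[0,0,0]],
    [[0,0,0],[0,0,0]],
  ],
)

```text
time: 10.25
eef_pos: [0.5907, -0.0061, 0.3216]
tcp_rot: [0.706, -0.045, 0.045, -0.706]
contact_force: [-2.0, -0.5, 3.7]
opening: 0.107
```

send_rows(
  plan=[
    [[0,0,0],[0,0,0]],
    [[0,0,0],[0,0,0]],
    [[0,0,0],[0,0,0]],
    [[0,-0.1,0],[0,0,0]],
    [[0,-0.2,0],[0,0,0]],
    [[0,-0.3,0],[0,0,0]],
    [[-0.2,-0.2,0],[0,0,0]],
    [[-0.4,0,0],[0,0,0]],
    [[-0.2,0,0],[0,0,0]],
    [[0,0,0],[0,0,0]],
  ],
  gripper=0.55,
)

```text
time: 11.25
eef_pos: [0.4937, 0.0066, 0.4195]
tcp_rot: [0.706, -0.044, 0.046, -0.706]
contact_force: [-0.3, -0.4, -0.1]
opening: 0.45
```

Run:
```python
from h import *
print(pose()[0],get_state()['contact_force'].round(1))
s,Ts=cam('side');w,Tw=cam('wrist');cv2.imwrite('pics/w5.png',w['img']);np.savez('p5.npz',T=Tw)
print(proj(w,Tw,(.59,-.0055,.29)),proj(w,Tw,(.59,-.0055,.337)))
o=np.zeros((600,800,3),np.uint8)
o[:600,:390]=cv2.resize(s['img'][140:240,280:345],None,fx=6,fy=6,interpolation=cv2.INTER_CUBIC)
o[:600,400:]=cv2.resize(w['img'][180:480,220:420],(400,600),interpolation=cv2.INTER_CUBIC)
cv2.imwrite('pics/c5.png',o)
```

```text
[0.49365316 0.0066265  0.41945169] [-0.3 -0.4 -0.1]
[320.33874944 346.54657646] [320.79675057 385.20402855]
```

View pics/c5.png

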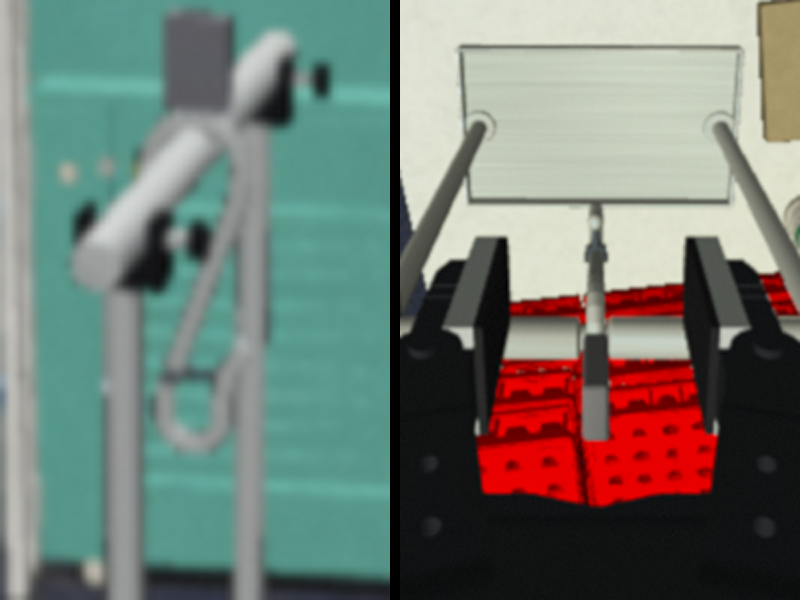

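Side: hook hangs upright on the rail, tab clear. Wrist: hook bar (u 587–606) lies between the groove's shoulders (580–607), so it is seated. Now the basket; computing from existing pictures.

```bash
cat >> h.py <<'E'
def rot_grip(yaw,tilt=20):
    t=np.radians(tilt);d=np.array([np.sin(t),0,-np.cos(t)]);n=np.array([np.cos(t),0,np.sin(t)])
    return R.from_euler('z',yaw,degrees=True)*R.from_matrix(np.c_[np.cross(d,n),d,n])
E
python3 - <<'E'
from h import *
T=np.load('w1.npz')['T'];c=read_camera('wrist')
for x,y in((715,167),(660,147),(770,158),(770,187),(660,172)): print(atz(c,T,450+(x-400)/4,250+y/4,.1117).round(4))
b=np.array([.5927,.3145,.1435]);Y=R.from_euler('z',-5,degrees=True)
g=b+Y.apply([-.0636,0,-.0487]);print('grip',g,'pred top',g+Y.apply([-.0062,0,.0169]))
Rg=rot_grip(-5);p,r=pose();print(get_state()['qpos'].round(2),np.degrees((r.inv()*Rg).as_rotvec()))
pre=g+Rg.apply([0,-.075,0])
rows([((.49,.16,.36),r*R.from_rotvec((r.inv()*Rg).as_rotvec()*.45),5),(pre+[-.02,0,.06],Rg,7)])
print(pre)
E
```

```text
[0.5254 0.3194 0.1117]
[0.5199 0.302  0.1117]
[0.5217 0.3346 0.1117]
[0.5309 0.337  0.1117]
[0.5278 0.3038 0.1117]
grip [0.52934202 0.32004311 0.0948    ] pred top [0.52316561 0.32058347 0.1117    ]
[-0.19 -0.2   1.77  0.    1.57 -1.64] [ 15.86669376  86.74126104 -15.23536917]
[[-0.042,0.096,0.253],[0.004,0.0217,-0.0038]], [[-0.079,0.101,0.243],[0.004,0.0217,-0.0038]], [[-0.113,0.105,0.227],[0.0039,0.0217,-0.0038]], [[-0.145,0.107,0.207],[0.004,0.0217,-0.0038]], [[-0.175,0.107,0.182],[0.004,0.0216,-0.0039]],  -> [0.49   0.1601 0.36  ]
[[-0.157,0.168,0.102],[0.0035,0.0189,-0.0033]], [[-0.171,0.166,0.079],[0.0034,0.0189,-0.0033]], [[-0.182,0.164,0.055],[0.0035,0.0189,-0.0033]], [[-0.191,0.161,0.029],[0.0035,0.019,-0.0033]], [[-0.196,0.157,0.002],[0.0034,0.0189,-0.0034]], [[-0.197,0.153,-0.024],[0.0035,0.019,-0.0033]], [[-0.196,0.148,-0.052],[0.0034,0.0189,-0.0034]],  -> [0.4838 0.3223 0.2253]
[0.50378812 0.32227878 0.16527695]
```

send_rows(
  plan=[
    [[-0.042,0.096,0.253],[0.004,0.0217,-0.0038]],
    [[-0.079,0.101,0.243],[0.004,0.0217,-0.0038]],
    [[-0.113,0.105,0.227],[0.0039,0.0217,-0.0038]],
    [[-0.145,0.107,0.207],[0.004,0.0217,-0.0038]],
    [[-0.175,0.107,0.182],[0.004,0.0216,-0.0039]],
    [[-0.157,0.168,0.102],[0.0035,0.0189,-0.0033]],
    [[-0.171,0.166,0.079],[0.0034,0.0189,-0.0033]],
    [[-0.182,0.164,0.055],[0.0035,0.0189,-0.0033]],
    [[-0.191,0.161,0.029],[0.0035,0.019,-0.0033]],
    [[-0.196,0.157,0.002],[0.0034,0.0189,-0.0034]],
    [[-0.197,0.153,-0.024],[0.0035,0.019,-0.0033]],
    [[-0.196,0.148,-0.052],[0.0034,0.0189,-0.0034]],
  ],
  gripper=0.3,
)

```text
time: 12.6
eef_pos: [0.4836, 0.3237, 0.2235]
tcp_rot: [0.387, -0.424, 0.605, -0.552]
contact_force: [-0.2, 0.5, -0.0]
opening: 0.703
```

Run:
```python
from h import *
p,r=pose();Rg=rot_grip(-5);print(p,np.degrees((r.inv()*Rg).as_rotvec()).round(2),get_state()['qpos'].round(2))
g=np.array([.5305,.3195,.0948])
w,T=cam('wrist');cv2.imwrite('pics/w6.png',w['img']);np.savez('p6.npz',T=T)
Y=R.from_euler('z',-5,degrees=True)
for o in ([-.0062,0,.0169],[-.0062,.017,.0169],[-.0062,-.017,.0169],[0.0103,0,-.0282],[.0636,0,.0487]):print(o,proj(w,T,g+Y.apply(o)).round(0))
cv2.imwrite('pics/w6.png',w['img'])
rows([(g+Rg.apply([0,-.045,0]),Rg,3),(g+Rg.apply([0,.003,0]),Rg,4)])
```

```text
[0.48362478 0.32366089 0.22346128] [ 0.05 -0.26  0.05] [ 0.49 -0.02  1.98 -0.24  0.9   0.71]
[-0.0062, 0, 0.0169] [318. 240.]
[-0.0062, 0.017, 0.0169] [318. 217.]
[-0.0062, -0.017, 0.0169] [318. 261.]
[0.0103, 0, -0.0282] [318. 223.]
[0.0636, 0, 0.0487] [426. 242.]
[[0.004,0.246,0.013],[0.0004,-0.0004,0.0001]], [[0.004,0.246,0.013],[0.0003,-0.0004,0.0001]], [[0.004,0.246,0.012],[0.0004,-0.0005,0.0001]],  -> [0.5152 0.3209 0.1371]
[[0.0,0.1,0.0],[-0.0,0.0,0.0]], [[0.0,0.1,0.0],[-0.0,0.0,0.0]], [[0.0,0.1,0.0],[-0.0,0.0,0.0]], [[0.0,0.1,0.0],[-0.0,0.0,0.0]],  -> [0.5315 0.3194 0.092 ]
```

View pics/w6.png

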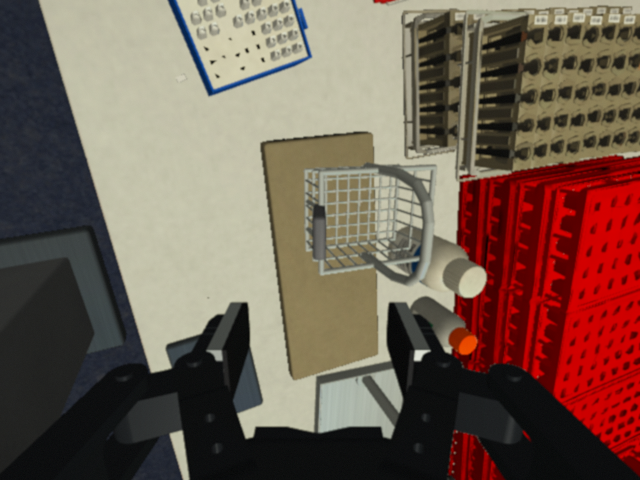

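Grip's top seen at (319.5, 217–260), predicted (318, 217–261): agreement to 1 mm. Going down to grip.

send_rows(
  plan=[
    [[0.004,0.246,0.016],[0.0004,-0.0004,0]],
    [[0.004,0.246,0.016],[0.0004,-0.0004,0]],
    [[0.004,0.246,0.015],[0.0004,-0.0004,0]],
    [[0,0.12,0],[0,0,0]],
    [[0,0.1,0],[0,0,0]],
    [[0,0.1,0],[0,0,0]],
    [[0,0.06,0],[0,0,0]],
    [[0,0.02,0],[0,0,0]],
    [[0,0,0],[0,0,0]],
  ],
)

```text
time: 13.55
eef_pos: [0.5353, 0.3165, 0.0989]
tcp_rot: [0.388, -0.419, 0.604, -0.556]
contact_force: [-0.2, 0.5, 1.0]
opening: 0.701
```

send_rows(
  plan=[
    [[0,0,0],[0,0,0]],
    [[0,0,0],[0,0,0]],
    [[0,0,0],[0,0,0]],
    [[0,0,0],[0,0,0]],
    [[0,0,0],[0,0,0]],
    [[0,0,0],[0,0,0]],
    [[0,0,0],[0,0,0]],
  ],
  gripper=1,
  grip_force=60,
)

```text
time: 14.25
eef_pos: [0.535, 0.3162, 0.0983]
tcp_rot: [0.388, -0.419, 0.604, -0.556]
contact_force: [-1.4, -1.1, -2.7]
opening: 0.108
```

Run:
```python
from h import *
p,r=pose();Rg=rot_grip(-5);print(p,np.degrees((r.inv()*Rg).as_rotvec()).round(2),get_state()['contact_force'].round(1))
i=cv2.cvtColor(cv2.imread('pics/w6.png'),cv2.COLOR_BGR2GRAY)
print(i[198:270,319].tolist())
```

```text
[0.53500168 0.3161672  0.09827399] [-0.33  0.43  0.03] [-1.4 -1.1 -2.7]
[135, 135, 134, 134, 135, 134, 124, 89, 50, 39, 39, 40, 41, 40, 40, 41, 42, 42, 48, 58, 70, 83, 95, 101, 100, 101, 100, 101, 100, 100, 101, 101, 100, 101, 102, 102, 102, 102, 101, 102, 102, 102, 104, 103, 104, 103, 104, 103, 104, 105, 104, 105, 106, 105, 107, 107, 107, 106, 107, 106, 103, 108, 125, 134, 135, 134, 134, 133, 132, 133, 134, 133]
```

```bash
cat >> h.py <<'E'
BT=np.array([-.0033,-.0203,.0764]); RG=rot_grip(-7.3)
SEAT=np.array([.5900,-.0061,.1854]); XR=np.array([.9919,-.1271,0]); YR=np.array([.1271,.9919,0])
def tcp_for(bx,bz,by=0): return SEAT+XR*bx+YR*by+[0,0,bz]-RG.apply(BT)
def bar():
    p,r=pose();b=p+r.apply(BT)-SEAT;return np.array([b@XR,b@YR,b[2]])
E
python3 - <<'E'
from h import *
p,r=pose()
print(bar())
up=p+[-.02,0,.125]
a=tcp_for(-.075,.055,.16); b=tcp_for(-.062,.046)
print(up,a,b)
rows([(up,r,5),(a,RG,5),(b,RG,5)])
E
```

```text
[-0.03115386  0.31914197 -0.04156293]
[0.51500168 0.3161672  0.22327399] [0.47120032 0.16710333 0.1951939 ] [0.46375902 0.00674703 0.1861939 ]
[[0.003,-0.207,0.041],[0.0,0.0,0.0]], [[0.003,-0.207,0.041],[0.0,0.0,0.0]], [[0.004,-0.207,0.041],[0.0,0.0,0.0]], [[0.003,-0.207,0.042],[0.0,0.0,0.0]], [[0.004,-0.206,0.041],[0.0,0.0,0.0]],  -> [0.515  0.3161 0.2232]
[[0.253,0.026,-0.066],[-0.0002,0.0014,-0.0004]], [[0.254,0.027,-0.064],[-0.0002,0.0014,-0.0004]], [[0.254,0.028,-0.061],[-0.0002,0.0015,-0.0004]], [[0.255,0.028,-0.059],[-0.0002,0.0014,-0.0005]], [[0.255,0.029,-0.057],[-0.0001,0.0015,-0.0004]],  -> [0.4712 0.1671 0.1952]
[[0.267,0.021,0.015],[-0.0,-0.0,-0.0]], [[0.267,0.022,0.015],[-0.0,-0.0,-0.0]], [[0.267,0.021,0.015],[-0.0,-0.0,-0.0]], [[0.266,0.022,0.015],[-0.0,-0.0,-0.0]], [[0.267,0.021,0.016],[-0.0,-0.0,-0.0]],  -> [0.4638 0.0067 0.1863]
```

send_rows(
  plan=[
    [[0,-0.05,0.01],[0,0,0]],
    [[0.003,-0.15,0.03],[0,0,0]],
    [[0.003,-0.2,0.041],[0,0,0]],
    [[0.003,-0.2,0.041],[0,0,0]],
    [[0.003,-0.2,0.041],[0,0,0]],
    [[0.003,-0.15,0.03],[0,0,0]],
    [[0,-0.084,0.013],[0,0,0]],
    [[0,0,0],[0,0,0]],
    [[0,0,0],[0,0,0]],
  ],
)

```text
time: 15.15
eef_pos: [0.5148, 0.3164, 0.2229]
tcp_rot: [0.388, -0.419, 0.604, -0.556]
contact_force: [0.1, -1.0, -2.7]
opening: 0.103
```

send_rows(
  plan=[
    [[0.1,0.012,-0.026],[0,0,0]],
    [[0.2,0.02,-0.05],[-0.0002,0.0014,-0.0004]],
    [[0.253,0.026,-0.064],[-0.0002,0.0014,-0.0004]],
    [[0.253,0.027,-0.061],[-0.0002,0.0015,-0.0004]],
    [[0.255,0.028,-0.059],[-0.0002,0.0014,-0.0005]],
    [[0.255,0.029,-0.057],[-0.0001,0.0015,-0.0004]],
    [[0.267,0.021,0.015],[0,0,0]],
    [[0.267,0.022,0.015],[0,0,0]],
    [[0.267,0.021,0.015],[0,0,0]],
    [[0.25,0.022,0.015],[0,0,0]],
    [[0.15,0.021,0.015],[0,0,0]],
    [[0.07,0,0],[0,0,0]],
  ],
)

```text
time: 16.35
eef_pos: [0.4621, 0.0075, 0.1837]
tcp_rot: [0.379, -0.432, 0.615, -0.54]
contact_force: [-0.4, 0.9, -1.6]
opening: 0.103
```

Run:
```python
from h import *
s=get_state();print(bar(),s['contact_force'].round(2),s['wrist_torque'].round(3),s['opening'])
p,r=pose();print(np.degrees((r.inv()*RG).as_rotvec()).round(2))
c,T=cam('side');cv2.imwrite('pics/s7.png',c['img'])
w,Tw=cam('wrist');cv2.imwrite('pics/w7.png',w['img']);np.savez('p7.npz',T=Tw)
print('seat',proj(c,T,SEAT).round(1),'bar',proj(c,T,p+r.apply(BT)).round(1),'barends',[proj(c,T,p+r.apply(BT+[d,0,0])).round(1) for d in(-.014,.014)])
print('wr seat',proj(w,Tw,SEAT).round(1),'bar',proj(w,Tw,p+r.apply(BT)).round(1))
o=np.zeros((600,800,3),np.uint8)
o[:600,:480]=cv2.resize(c['img'][150:270,270:366],None,fx=5,fy=5,interpolation=cv2.INTER_CUBIC)
o[:600,490:800]=cv2.resize(w['img'][150:390,330:454],None,fx=2.5,fy=2.5,interpolation=cv2.INTER_CUBIC)
cv2.imwrite('pics/c7.png',o)
```

```text
[-0.06364388  0.00039462  0.04338302] [-0.39  0.92 -1.6 ] [0.07  0.356 0.008] 0.10287255694248124
[ 0.14 -0.12  0.04]
seat [312.8 210.8] bar [341.9 195. ] barends [array([340.7, 197.3]), array([343.1, 192.8])]
wr seat [550.1 278.1] bar [531.5 348.2]
```

Run:
```python
import cv2,numpy as np
c=cv2.imread('pics/s7.png');w=cv2.imread('pics/w7.png')
o=np.zeros((600,800,3),np.uint8)
o[:600,:450]=cv2.resize(c[155:255,285:360],None,fx=6,fy=6,interpolation=cv2.INTER_CUBIC)
o[:540,460:800]=cv2.resize(w[200:470,470:640],None,fx=2,fy=2,interpolation=cv2.INTER_CUBIC)
cv2.imwrite('pics/c7.png',o)
```

```text
(no output)
```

View pics/c7.png

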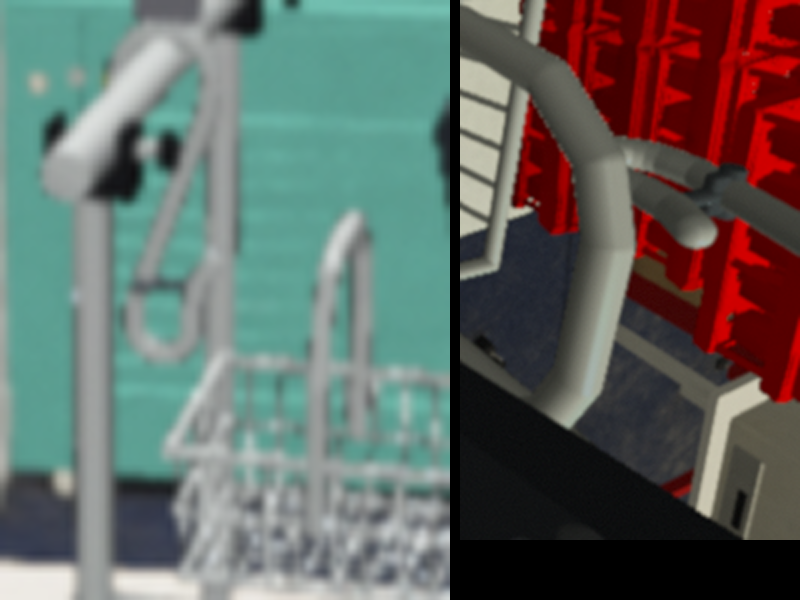

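Side crop: the curl's inner centre is near x=163 (predicted 167) with the seat height as predicted, bar at about (341,240) as predicted. Basket level. Wrist: hook tip at full-image (588,316), bar segment edges near v 322 and 392. Comparing these.

Run:
```python
from h import *
T=np.load('p7.npz')['T'];w=read_camera('wrist');p,r=pose()
for z in(.03,.034):print('tip',proj(w,T,SEAT+XR*-.018+[0,0,z]).round(1))
print('latch0',proj(w,T,SEAT+XR*.005+[0,0,.0196]).round(1),'latch1',proj(w,T,SEAT-XR*.012+[0,0,.0196]).round(1),'crown',proj(w,T,SEAT+[0,0,.1046]).round(1))
for d in(-.028,-.014,0,.014,.028):print('bar',d,proj(w,T,p+r.apply(BT+[d,0,0])).round(1))
print(np.linalg.inv(T)@np.r_[SEAT,1],np.linalg.inv(T)@np.r_[p+r.apply(BT),1])
```

```text
tip [583.5 310.3]
tip [593.1 314.7]
latch0 [595.5 292.2] latch1 [570.1 297.8] crown [918.6 430.1]
bar -0.028 [552.2 271.7]
bar -0.014 [543.8 309.8]
bar 0 [536.  345.3]
bar 0.014 [528.7 378.4]
bar 0.028 [521.8 409.4]
[0.1210639  0.01783464 0.18697477 1.        ] [0.07675703 0.0356854  0.12621598 1.        ]
```

```bash
sed -i 's/^BT=.*; RG/BT=np.array([.0005,-.0203,.0764]); RG/' h.py
python3 - <<'E'
from h import *
print(bar())
rows([(tcp_for(-.03,.044),RG,4),(tcp_for(-.0085,.043),RG,4),(tcp_for(-.0055,.027),RG,4)])
E
```

```text
[-0.06320162 -0.00164139  0.04443458]
[[-0.003,0.025,0.065],[0.0,-0.0,-0.0]], [[-0.003,0.024,0.065],[0.0,-0.0001,-0.0]], [[-0.004,0.025,0.064],[0.0001,-0.0,-0.0]], [[-0.003,0.024,0.065],[0.0,-0.0001,-0.0001]],  -> [0.496  0.0064 0.1842]
[[-0.0,0.017,0.041],[0.0,0.0,0.0]], [[-0.0,0.017,0.041],[0.0,0.0,0.0]], [[-0.0,0.018,0.042],[0.0,0.0,0.0]], [[-0.0,0.017,0.041],[0.0,0.0,0.0]],  -> [0.5172 0.0037 0.1832]
[[-0.0,0.034,-0.005],[0.0,0.0,0.0]], [[-0.0,0.033,-0.006],[0.0,0.0,0.0]], [[-0.0,0.034,-0.005],[0.0,0.0,0.0]], [[-0.0,0.033,-0.006],[0.0,0.0,0.0]],  -> [0.5202 0.0033 0.1672]
```

send_rows(
  plan=[
    [[-0.003,0.025,0.065],[0,0,0]],
    [[-0.003,0.025,0.065],[0,0,0]],
    [[-0.003,0.025,0.065],[0,0,0]],
    [[-0.003,0.025,0.065],[0,0,0]],
    [[0,0.017,0.041],[0,0,0]],
    [[0,0.017,0.041],[0,0,0]],
    [[0,0.017,0.041],[0,0,0]],
    [[0,0.017,0.041],[0,0,0]],
    [[0,0,0],[0,0,0]],
    [[0,0,0],[0,0,0]],
  ],
)

```text
time: 17.5
eef_pos: [0.5179, 0.0038, 0.1839]
tcp_rot: [0.379, -0.431, 0.615, -0.541]
contact_force: [-0.6, 0.5, -1.8]
opening: 0.105
```

Run:
```python
from h import *
print(bar(),get_state()['contact_force'].round(1))
rows([(tcp_for(-.0055,.027),RG,5)])
```

```text
[-0.00798273  0.00014972  0.04375404] [-0.6  0.5 -1.8]
[[0.0,0.028,-0.006],[-0.0,0.0,-0.0]], [[0.0,0.028,-0.006],[-0.0,0.0,-0.0]], [[0.0,0.027,-0.005],[-0.0,0.0,-0.0]], [[0.001,0.028,-0.006],[-0.0,0.0,-0.0001]], [[0.0,0.027,-0.005],[-0.0,0.0,-0.0]],  -> [0.5203 0.0034 0.1672]
```

send_rows(
  plan=[
    [[0,0.028,-0.006],[0,0,0]],
    [[0,0.028,-0.006],[0,0,0]],
    [[0,0.028,-0.006],[0,0,0]],
    [[0,0.028,-0.006],[0,0,0]],
    [[0,0.024,-0.005],[0,0,0]],
    [[0,0,0],[0,0,0]],
    [[0,0,0],[0,0,0]],
  ],
)

```text
time: 18.2
eef_pos: [0.5202, 0.0036, 0.1674]
tcp_rot: [0.379, -0.431, 0.615, -0.542]
contact_force: [-0.8, -0.6, -1.5]
opening: 0.107
```

Run:
```python
from h import *
print(bar(),get_state()['contact_force'].round(1))
rows([(tcp_for(-.004,.012),RG,5),(tcp_for(-.001,0),RG,4)])
```

```text
[-0.00565355  0.00022377  0.02721221] [-0.8 -0.6 -1.5]
[[0.0,0.025,-0.006],[-0.0,0.0,-0.0]], [[0.0,0.025,-0.006],[-0.0,0.0,-0.0]], [[0.001,0.025,-0.006],[-0.0,0.0,-0.0]], [[0.0,0.024,-0.006],[-0.0,0.0,-0.0001]], [[0.001,0.025,-0.007],[-0.0001,0.0,-0.0]],  -> [0.5217 0.0031 0.1521]
[[-0.0,0.026,-0.003],[0.0,0.0,-0.0]], [[-0.0,0.025,-0.002],[0.0,0.0,-0.0]], [[-0.0,0.026,-0.003],[0.0,0.0,-0.0]], [[-0.0,0.025,-0.002],[0.0,0.0,-0.0]],  -> [0.5248 0.0027 0.1402]
```

send_rows(
  plan=[
    [[0,0.025,-0.006],[0,0,0]],
    [[0,0.025,-0.006],[0,0,0]],
    [[0,0.025,-0.006],[0,0,0]],
    [[0,0,0],[0,0,0]],
  ],
)

```text
time: 18.6
eef_pos: [0.5229, 0.0031, 0.1601]
tcp_rot: [0.377, -0.429, 0.616, -0.542]
contact_force: [-0.6, -0.3, 4.5]
opening: 0.105
```

```bash
python3 -c "
from h import *
print(bar(),get_state()['contact_force'].round(1))"
```

```text
[-3.09084427e-03  7.86402284e-05  2.02165366e-02] [-0.6 -0.3  4.5]
```

send_rows(
  plan=[
    [[0,0.025,-0.006],[0,0,0]],
    [[0,0.025,-0.006],[0,0,0]],
    [[0,0,0],[0,0,0]],
  ],
)

```text
time: 18.9
eef_pos: [0.523, 0.0031, 0.1533]
tcp_rot: [0.378, -0.429, 0.616, -0.542]
contact_force: [-0.0, -0.7, 4.6]
opening: 0.105
```

```bash
python3 -c "
from h import *
print(bar(),get_state()['contact_force'].round(1),get_state()['wrist_torque'].round(2))
p,r=pose();print(np.degrees((r.inv()*RG).as_rotvec()).round(2))"
```

```text
[-0.00296177  0.00012427  0.01334797] [-0.  -0.7  4.6] [-0.08 -0.44  0.01]
[-0.21  0.01 -0.03]
```

send_rows(
  plan=[
    [[0,0.025,-0.004],[0,0,0]],
    [[0,0.025,-0.004],[0,0,0]],
    [[0,0.025,-0.004],[0,0,0]],
    [[0,0,0],[0,0,0]],
  ],
)

```text
time: 19.3
eef_pos: [0.5228, 0.0033, 0.1422]
tcp_rot: [0.379, -0.431, 0.614, -0.541]
contact_force: [-0.7, -0.5, -1.1]
opening: 0.105
```

```bash
python3 -c "
from h import *
print(bar(),get_state()['contact_force'].round(1),get_state()['wrist_torque'].round(2))"
```

```text
[-0.00291455  0.00027332  0.00187143] [-0.7 -0.5 -1.1] [ 0.08  0.43 -0.  ]
```

send_rows(
  plan=[
    [[0,0.009,0.004],[0,0,0]],
    [[0,0.009,0.004],[0,0,0]],
    [[0,0,0],[0,0,0]],
    [[0,0,0],[0,0,0]],
  ],
)

```text
time: 19.7
eef_pos: [0.5245, 0.0031, 0.1405]
tcp_rot: [0.379, -0.431, 0.614, -0.541]
contact_force: [0.0, -0.3, -1.4]
opening: 0.106
```

```bash
python3 -c "
from h import *
print(bar(),get_state()['contact_force'].round(1),get_state()['wrist_torque'].round(2))"
```

```text
[-0.00120553  0.00028019  0.00021549] [ 0.  -0.3 -1.4] [ 0.01  0.3  -0.02]
```

Nearly at the seat; a little further to bottom out.

send_rows(
  plan=[
    [[0,0.009,0.001],[0,0,0]],
    [[0,0.009,0.001],[0,0,0]],
    [[0,0,0],[0,0,0]],
    [[0,0,0],[0,0,0]],
  ],
)

```text
time: 20.1
eef_pos: [0.5263, 0.0028, 0.1396]
tcp_rot: [0.379, -0.43, 0.615, -0.542]
contact_force: [0.2, 0.5, -1.4]
opening: 0.105
```

```bash
python3 -c "
from h import *
print(bar(),get_state()['contact_force'].round(1),get_state()['wrist_torque'].round(2))"
```

```text
[ 0.00050794  0.00021778 -0.00051241] [ 0.2  0.5 -1.4] [ 0.02  0.32 -0.06]
```

send_rows(
  plan=[
    [[0,0.01,-0.005],[0,0,0]],
    [[0,0.01,-0.005],[0,0,0]],
    [[0,0,0],[0,0,0]],
    [[0,0,0],[0,0,0]],
  ],
)

```text
time: 20.5
eef_pos: [0.5274, 0.0025, 0.1386]
tcp_rot: [0.378, -0.429, 0.616, -0.542]
contact_force: [0.7, -0.0, 4.9]
opening: 0.103
```

```bash
python3 -c "
from h import *
print(bar(),get_state()['contact_force'].round(1),get_state()['wrist_torque'].round(2))"
```

```text
[ 0.00142269  0.00012881 -0.00129384] [ 0.7 -0.   4.9] [-0.04 -0.46  0.01]
```

send_rows(
  plan=[
    [[0,-0.008,0.004],[0,0,0]],
    [[0,0,0],[0,0,0]],
    [[0,0,0],[0,0,0]],
  ],
)

```text
time: 20.8
eef_pos: [0.5267, 0.0027, 0.1387]
tcp_rot: [0.378, -0.43, 0.615, -0.542]
contact_force: [0.1, 0.2, 5.0]
opening: 0.109
```

Run:
```python
from h import *
print(bar(),get_state()['contact_force'].round(1))
c,T=cam('side');cv2.imwrite('pics/s8.png',c['img']);w,_=cam('wrist');cv2.imwrite('pics/w8.png',w['img'])
a=cv2.cvtColor(cv2.imread('pics/s7.png'),6);b=cv2.cvtColor(c['img'],6)
for n,i in(('before',a),('now',b)):
    print(n)
    for v in range(196,217):print(v,i[v,304:324].tolist())
```

```text
[ 0.0008056   0.00020894 -0.00134778] [0.1 0.2 5. ]
before
196 [131, 141, 142, 142, 142, 147, 153, 148, 138, 140, 145, 145, 147, 148, 149, 158, 168, 161, 156, 139]
197 [127, 136, 138, 135, 136, 147, 153, 146, 138, 137, 138, 138, 139, 141, 147, 165, 176, 168, 158, 144]
198 [129, 138, 137, 134, 137, 150, 150, 137, 135, 136, 136, 136, 136, 137, 146, 161, 171, 168, 159, 148]
199 [135, 147, 141, 133, 143, 152, 148, 135, 138, 142, 141, 138, 133, 133, 146, 158, 161, 158, 156, 149]
200 [137, 149, 144, 131, 141, 149, 141, 127, 136, 142, 142, 138, 128, 136, 151, 156, 155, 154, 155, 150]
201 [132, 141, 135, 120, 123, 131, 120, 104, 112, 121, 120, 119, 126, 144, 155, 151, 151, 156, 156, 150]
202 [128, 134, 121, 103, 96, 102, 98, 88, 88, 96, 93, 99, 131, 151, 152, 142, 147, 158, 157, 149]
203 [129, 136, 126, 109, 101, 103, 110, 110, 109, 112, 107, 103, 136, 154, 149, 138, 148, 158, 157, 148]
204 [135, 144, 143, 137, 130, 131, 136, 138, 137, 137, 130, 118, 141, 154, 145, 138, 150, 159, 157, 148]
205 [132, 134, 146, 151, 146, 147, 147, 147, 148, 149, 143, 132, 146, 151, 136, 136, 151, 159, 157, 148
[... 2659 characters left out ...]
 158, 189, 206, 191, 159, 150, 156, 148, 121, 132, 153, 160, 157, 148]
211 [128, 137, 149, 159, 163, 161, 182, 205, 200, 170, 145, 148, 156, 147, 130, 136, 153, 160, 156, 148]
212 [126, 136, 145, 155, 165, 179, 204, 205, 184, 155, 146, 154, 156, 146, 140, 142, 154, 160, 156, 147]
213 [130, 139, 143, 149, 161, 190, 211, 197, 168, 153, 153, 155, 150, 140, 140, 144, 154, 161, 156, 146]
214 [139, 149, 150, 151, 162, 195, 209, 187, 159, 154, 153, 150, 148, 140, 142, 146, 154, 160, 156, 145]
215 [139, 149, 150, 156, 177, 203, 202, 175, 153, 150, 149, 148, 149, 146, 145, 147, 155, 161, 156, 147]
216 [131, 140, 142, 153, 184, 202, 189, 156, 143, 144, 145, 148, 151, 148, 145, 146, 155, 160, 155, 146]
```

The latch line is unchanged at v=202 and the bright handle now lies beneath it (v 207–216): the latch has snapped shut. Unload, release, retreat.

send_rows(
  plan=[
    [[0,-0.008,0.003],[0,0,0]],
    [[0,-0.006,0.002],[0,0,0]],
    [[0,0,0],[0,0,0]],
    [[0,0,0],[0,0,0]],
  ],
)

```text
time: 21.3
eef_pos: [0.5256, 0.0029, 0.1392]
tcp_rot: [0.379, -0.431, 0.615, -0.541]
contact_force: [-0.4, 0.5, 2.3]
opening: 0.107
```

send_rows(
  plan=[
    [[0,-0.008,0.003],[0,0,0]],
    [[0,0,0],[0,0,0]],
    [[0,0,0],[0,0,0]],
  ],
)

```text
time: 21.6
eef_pos: [0.5251, 0.003, 0.1397]
tcp_rot: [0.379, -0.431, 0.614, -0.541]
contact_force: [-0.2, -0.5, -0.2]
opening: 0.104
```

send_rows(
  plan=[
    [[0,0,0],[0,0,0]],
    [[0,0,0],[0,0,0]],
    [[0,0,0],[0,0,0]],
    [[0,0,0],[0,0,0]],
    [[0,-0.05,0],[0,0,0]],
    [[0,-0.1,0],[0,0,0]],
    [[0,-0.15,0],[0,0,0]],
    [[0,-0.2,0],[0,0,0]],
    [[0,-0.2,0],[0,0,0]],
    [[0,-0.15,-0.05],[0,0,0]],
    [[0,-0.05,-0.1],[0,0,0]],
    [[0,0,0],[0,0,0]],
  ],
  gripper=0.65,
)

```text
time: 22.8
eef_pos: [0.4721, 0.0098, 0.238]
tcp_rot: [0.378, -0.429, 0.616, -0.542]
contact_force: [0.5, 0.5, -0.1]
opening: 0.349
```

send_rows(
  plan=[
    [[0,0,0],[0,0,0]],
    [[0,0,0],[0,0,0]],
    [[0,0,0],[0,0,0]],
    [[0,0,0],[0,0,0]],
    [[0,0,0],[0,0,0]],
    [[0,0,0],[0,0,0]],
    [[0,0,0],[0,0,0]],
    [[0,0,0],[0,0,0]],
    [[0,0,0],[0,0,0]],
    [[0,0,0],[0,0,0]],
    [[0,0,0],[0,0,0]],
    [[0,0,0],[0,0,0]],
  ],
)

```text
time: 24.0
eef_pos: [0.4726, 0.0096, 0.2361]
tcp_rot: [0.379, -0.43, 0.615, -0.542]
contact_force: [0.3, 0.2, -0.5]
opening: 0.346
```

Run:
```python
from h import *
print(get_state()['contact_force'].round(1),get_state()['time'])
c,T=cam('side');cv2.imwrite('pics/s9.png',c['img']);w,_=cam('wrist');cv2.imwrite('pics/w9.png',w['img']);t,_=cam('top')
o=np.zeros((600,800,3),np.uint8)
o[:600,:450]=cv2.resize(c['img'][150:270,280:370],None,fx=5,fy=5,interpolation=cv2.INTER_CUBIC)
o[:255,460:800]=cv2.resize(w['img'],(340,255),interpolation=cv2.INTER_AREA)
o[265:600,460:800]=cv2.resize(t['img'][190:375,260:448],(340,335),interpolation=cv2.INTER_AREA)
cv2.imwrite('pics/c9.png',o)
```

```text
[ 0.3  0.2 -0.5] 24.0
```

View pics/c9.png

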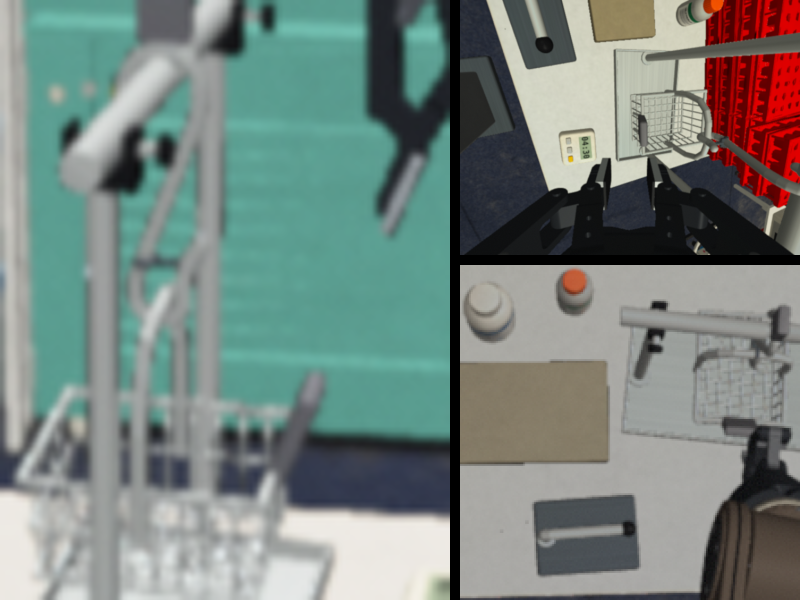

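The basket hangs level over the tray, latch shut above the handle (dark line at crop (155,260), handle top below it), gripper clear, bystanders unmoved. I'll let it settle and hand in.

send_rows(
  plan=[
    [[0,-0.1,-0.1],[0,0,0]],
    [[0,-0.1,-0.1],[0,0,0]],
    [[0,0,0],[0,0,0]],
    [[0,0,0],[0,0,0]],
    [[0,0,0],[0,0,0]],
    [[0,0,0],[0,0,0]],
    [[0,0,0],[0,0,0]],
    [[0,0,0],[0,0,0]],
    [[0,0,0],[0,0,0]],
    [[0,0,0],[0,0,0]],
    [[0,0,0],[0,0,0]],
    [[0,0,0],[0,0,0]],
  ],
)

```text
time: 25.35
eef_pos: [0.442, 0.0135, 0.2504]
tcp_rot: [0.379, -0.43, 0.615, -0.542]
contact_force: [0.2, 0.6, -0.2]
opening: 0.351
```

Run:
```python
from h import *
a=cv2.imread('pics/s9.png')[180:270,280:340].astype(int);b=cam('side')[0]['img'][180:270,280:340].astype(int)
print('change',abs(a-b).mean(),abs(a-b).max(),cv2.cvtColor(b.astype(np.uint8),6)[22:24,24:38].tolist())
print(sign_off())
```

```text
change 4.989567901234568 98 [[125, 128, 110, 96, 98, 103, 96, 83, 89, 95, 101, 125, 145, 152], [123, 124, 116, 104, 103, 111, 114, 108, 107, 112, 115, 130, 149, 149]]
the job is handed in; nothing more can be done
None
```

The S-hook hangs seated in the rail's groove, latch side towards the robot. The basket hangs from its lower curl under the shut latch. I handed the job in at about 25 s of the 72 s allowed.

**Hook:** I slid it off the free end of its peg after a 9 mm lift, because the -x draw-off you described would have been out of reach. I found the groove with the wrist camera. The hook went down to the height expected for the groove, 3 mm lower than it would ride on the full rail. The contact force was about 5 N at most. The picture after release showed it between the groove's shoulders.

**Basket:** Its handle was pressed through the latch with about 6 N beyond its weight, slightly over the 3 to 5 N advised, and about the same when it bottomed. The force fell away as the latch gave, and the handle bottomed at the seat.

**Last checks:**
- **Latch:** in the side view its line is back in the shut position, above the handle.
- **Basket:** it hangs level over the drip tray.
- **Gripper:** it is clear and touching nothing.
- **Bystanders:** the bottles, timer and peg stand look unmoved.

**Not settled at hand-in:** two side pictures about 1.3 s apart still differed (mean change 5 grey levels, up to 98 in places). The basket was probably still swinging a little when I handed in.

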